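# Release the thick coin roll from its dispenser

### The arm

A 6-joint arm with a two-finger parallel gripper is mounted at the origin on the work surface. World frame = base frame: x ahead of the robot, y to its left, z up, the work surface at z = 0. Lengths are in m, angles in rad, forces in N, time in s.
With the tool pointing down it reaches from about 0.3 to 0.875 m from the base axis. Payload 6.4 kg.
Tool frame: the origin (TCP) lies between the finger pads; the fingertips stand 19 mm ahead of it and the grasp point (between the pads) is the TCP; z points along the fingers, y is the direction in which the jaws open and shut (so a half turn about z gives the same grasp; the last joint's range is limited). The gripper opens to 85 mm and grips with 20 to 120 N. Pads are 22 mm wide; open, the fingers measure 114 mm over their backs; the gripper's body (76 mm by 85 mm) begins 54 mm behind the grasp point. The pads swing forward as they close: fully open they stand 13 mm farther back than shut.
Start: joints at [-1.465, 0.181, 1.607, -0, 1.354, -0.206], TCP at [0.176, -0.547, 0.221] pointing down, gripper open.
Joint ranges: [-2.99, 2.99], [-0.89, 2.07], [0.3, 2.58], [-1.14, 4.28], [0, 2.63], [-3.12, 3.12]. Speed limits (rad/s): [2.57, 2.57, 3.01, 3.14, 3.14, 3.14].

### API

Orientations are given as a unit quaternion [w, x, y, z].
In Python, from bench import * gives the robot as it stands.
- The arm moves only by the tool apply_moves, never from a script. Its argument "moves" is a list that holds one entry, the list of rows, each a list of 7 numbers: the shift along the tool's x, y, z in cm, then the turn, a rotation vector about the tool's x, y, z in rad, then the opening, from 0 (shut) to 1 (fully open). A call has 1 to 8 rows; each row is the pose to reach, as a shift and turn from the pose commanded when the call began, along the tool's axes at that moment; what a row does not reach only later rows make up. A row lasts 1/10 s, in which the tool goes at most 50 mm and 8.59 degrees, less where a joint would pass 70% of its speed; a pose out of reach is approached as far as the arm can. A call with a gripper value outside its range is refused whole. The fingers move at their own pace and stop on an object; the grip force is fixed at half the most. Time passes only in rows, so rows that repeat a pose let the fingers close. It gives the time, the measured TCP pose, the force and the opening at its end, in the units of the state.
- get_obs(): the state, without advancing time (a new reading comes with each control period).
- camera(name): name is "scene" or "top" or "wrist"; returns the picture (420x560x3 uint8, red, green, blue); there is no depth.
- get_calibration(name): a dict with "vertical_fov" (degrees; the focal length in pixels is half the picture's height over the tangent of half this angle, whatever the lens; pixels are square), "cx", "cy" (the principal point, pixels), "k1" (the pictures are not rectified: a ray, as slopes to the right and down, at radius r is drawn at 1 + k1 r^2 times it, then the intrinsics apply), "R" (3x3) and "t" (3): a world point X has camera coordinates R X + t. Camera axes: x right, y down, z forward; pixel columns grow to the right and rows downward; lengths in m; the calibration is good to about 2 mm. A picture is of the moment at which its call begins: read the wrist's pose just before it. get_calibration takes no time and is no camera call; for the wrist camera it gives the pose at the moment of the call.
- hand_in(): hands the job in, once; it reports no verdict.
The state is a dict: "time_s": time; "q": joint angles; "dq": joint speeds; "joint_efforts": joint torques, N m; "eef_pos": TCP position; "eef_rot": TCP orientation; "wrist_force": force on the tool from outside, world axes, zero at the start; "torque": the same for the moment, N m; "opening": opening from 0.0 (shut) to 1.0 (fully open).
Only numpy, scipy, OpenCV 4.12 (cv2) and the standard library are available. Lean on these libraries where they do the work, as an engineer would, in place of code of your own. Each camera call takes 0.05 s, during which the arm holds its last target. There are 200 camera calls.

### The job

Two coin-roll dispensers stand on the counting desk, one holding a thick roll and one a thin roll: with your fingertips, press down the black paddle of the one with the thick roll, so that its gate lifts, and keep it down until the roll has run out to the front lip of its chute. Then let the paddle come back up so that the gate is shut again, and take your hand away. Do not touch or lift either roll, leave the other dispenser's gate shut and its roll where it is, and do not disturb the stamp, mug and flask.

Things in the scene. Friction and masses are not known exactly. Their poses are not given: they have to be found in the camera images.
- dispenser_a: Fixed grey coin-roll dispenser, always the one with the thick roll (left or right varies; the two are alike). Origin: on the desk under its middle; +x is the way the roll runs, -x (paddle end) points roughly to the robot. Chute floor 98 mm wide, falls 12 degrees to +x, 48 mm high at x = 0; side rims 26 mm above it. Rear wall x = -96 mm, 88 mm high. Gate at x = 12 to 16 mm.
- dispenser_b: Fixed grey coin-roll dispenser, always the one with the thin roll (left or right varies; the two are alike). Origin: on the desk under its middle; +x is the way the roll runs, -x (paddle end) points roughly to the robot. Chute floor 98 mm wide, falls 12 degrees to +x, 48 mm high at x = 0; side rims 26 mm above it. Rear wall x = -96 mm, 88 mm high. Gate at x = 12 to 16 mm.
- paddle_a (a point): Black square press paddle, 32 x 32 x 8 mm, at the rear end of dispenser_a's rocker, nothing under it. This point: centre of its upper face; z out of that face. At rest it is level, 112 mm above the desk, 160 mm behind the dispenser's origin; pressed, it swings down about the axle, which is 100 mm nearer the dispenser's origin and 4 mm below the face.
- paddle_b (a point): Black square press paddle, 32 x 32 x 8 mm, at the rear end of dispenser_b's rocker, nothing under it. This point: centre of its upper face; z out of that face. At rest it is level, 112 mm above the desk, 160 mm behind the dispenser's origin; pressed, it swings down about the axle, which is 100 mm nearer the dispenser's origin and 4 mm below the face.
- axle_a (a point): Middle of the rocker's axle on dispenser_a, 108 mm above the desk, 60 mm behind the dispenser's origin; the axle lies across the chute between two posts 118 mm high. At the chute's other end is the front lip, 52 mm high, its inner face 129 mm ahead of the dispenser's origin.
- axle_b (a point): Middle of the rocker's axle on dispenser_b, 108 mm above the desk, 60 mm behind the dispenser's origin; the axle lies across the chute between two posts 118 mm high. At the chute's other end is the front lip, 52 mm high, its inner face 129 mm ahead of the dispenser's origin.
- rocker_a (a joint): Rocker of dispenser_a: 16 mm steel bar along the chute, paddle behind, 92 mm wide pale clear gate plate in front. Radians: 0 = gate down, shut; grows as the paddle goes down and the gate rises; stops at 0.5 (paddle 48 mm down). A spring shuts it: 2 to 4 N on the paddle lifts the gate. The thick roll passes the gate from about 0.3, the thin one from about 0.2.
- rocker_b (a joint): Rocker of dispenser_b: 16 mm steel bar along the chute, paddle behind, 92 mm wide pale clear gate plate in front. Radians: 0 = gate down, shut; grows as the paddle goes down and the gate rises; stops at 0.5 (paddle 48 mm down). A spring shuts it: 2 to 4 N on the paddle lifts the gate. The thick roll passes the gate from about 0.3, the thin one from about 0.2.
- roll_thick: Loose thick brown-paper-wrapped coin roll, 30 mm diameter, 90 mm long, about 350 g, lying across the chute of dispenser_a behind its gate. Origin: its centre; its y axis is its length; the other axes turn as it rolls. When it lies against the front lip its centre is about 111 mm ahead of the dispenser's origin.
- roll_thin: Loose thin brown-paper-wrapped coin roll, 20 mm diameter, 50 mm long, about 110 g, lying across the chute of dispenser_b behind its gate. Origin: its centre; its y axis is its length; the other axes turn as it rolls.
- stamp: Bystander: loose wooden hand stamp standing between the dispensers, 34 mm diameter, 78 mm high. Origin: centre of its underside.
- mug: Bystander: loose white mug, 80 mm diameter, 92 mm high, left of the dispensers. Origin: centre of its underside.
- flask: Bystander: loose red flask, 68 mm diameter, 210 mm high, right of the dispensers. Origin: centre of its underside.
Not all that is in view belongs to the job. What is shaped like the roll_thick but green or turquoise is not meant.

How it is judged:
By the outcome, as a careful person would: the job done as asked, in the order asked, and still so for the second after the job is handed in, with the robot touching nothing.
It also fails if it takes over 32 s, if anything falls off the work surface, if the arm or the gripper's body presses on something with over 40 N, if the wrist force passes 120 N, or if a joint passes its speed limit or range.

## Working session

There is one attempt and no reset: what is moved stays moved. The work goes in short steps, Python scripts to look and compute and a tool call to move; the robot and the scene stay as the last step left them, time stands still between calls to the robot, and variables do not carry over. Pictures are saved under pics/ and viewed, about 8 in all and at most 12, crops included, and the job is handed in when it is done.

Besides the shell and the picture viewer there is one more tool, called after "Call:" as name([rows], argument=value, ...), one row to a line, values as JSON. apply_moves: Moves the arm, as the interface text tells. Its arguments: {"type":"object","properties":{"moves":{"type":"array","items":{"type":"array","items":{"type":"array","items":{"type":"number"}}}}},"required":["moves"]}

```bash
mkdir -p pics; ls; python3 - <<'E'
from bench import *
import cv2
for n in ("scene","top"):
    cv2.imwrite(f"pics/{n}0.png",camera(n)[:,:,::-1])
    c=get_calibration(n); print(n,c)
print(get_obs())
E
```

```text
pics
scene {'vertical_fov': 46.47347439086514, 'cx': 269.2100179138812, 'cy': 210.05879869545885, 'k1': -0.04837055869030124, 'R': array([[-0.33991375,  0.94038047,  0.01196679],
       [ 0.68309929,  0.25562172, -0.68412929],
       [-0.6464008 , -0.22437045, -0.72926258]]), 't': array([ 0.20338651, -0.33089435,  1.70377571])}
top {'vertical_fov': 53.735299406843055, 'cx': 276.3125064125353, 'cy': 216.78715204499028, 'k1': -0.025026736632793686, 'R': array([[-2.29475586e-02, -9.99736214e-01,  9.54780885e-04],
       [-9.77639421e-01,  2.22406515e-02, -2.09108863e-01],
       [ 2.09032468e-01, -5.73196931e-03, -9.77891902e-01]]), 't': array([0.02829786, 0.63444312, 1.10028311])}
{'time_s': 0.1, 'q': array([-1.46527387e+00,  1.81480724e-01,  1.60793732e+00,  3.51494091e-05,
        1.35381347e+00, -2.06328954e-01]), 'dq': array([ 1.39659261e-03, -2.74101104e-05, -2.35332869e-03,  2.26048540e-03,
        1.02929075e-03,  4.40446244e-04]), 'joint_efforts': array([ 7.77154892e-04, -4.45872295e+01, -3.52236128e+01, -2.54548822e-04,
        4.17119081e-03,  3.57549050e-05]), 'eef_pos': array([ 0.17637699, -0.54672377,  0.22045224]), 'eef_rot': array([-8.17521264e-04,  9.87868455e-01,  1.55290839e-01,  5.84219720e-05]), 'wrist_force': array([0.34587243, 0.8454039 , 0.25408149]), 'torque': array([-0.00151047,  0.02174305,  0.02011047]), 'opening': 0.9996415994807396}
```

View pics/scene0.png

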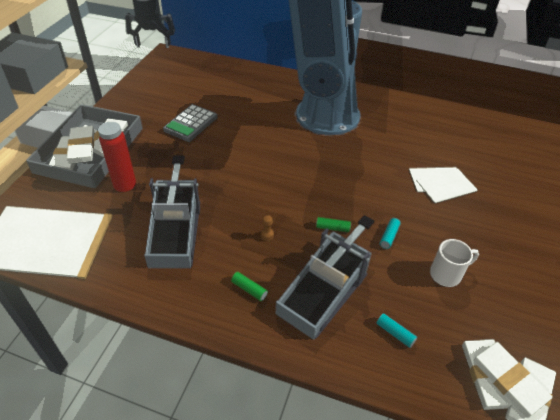

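View pics/top0.png

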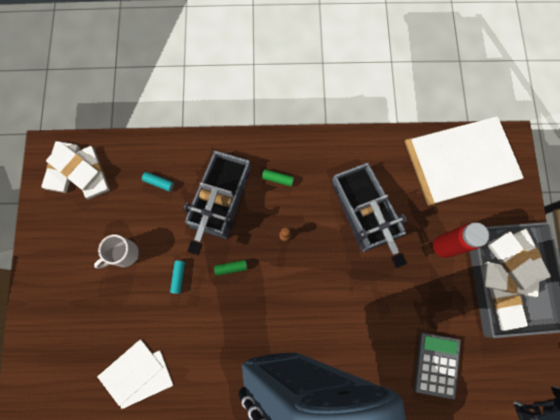

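Top: the left dispenser, with a long roll near (214,198), looks thick. The right one has a short roll near (370,210). The left paddle is near (196,246) in top and (366,222) in scene. I'll measure it and check the rolls.

```bash
cat > h.py <<'E'
from bench import *
import cv2, numpy as np
from scipy.spatial.transform import Rotation as Rn
def ray(c,uv):
    f=210/np.tan(np.radians(c["vertical_fov"])/2)
    d=np.array([(uv[0]-c["cx"])/f,(uv[1]-c["cy"])/f]); s=d.copy()
    for _ in range(20): s=d/(1+c["k1"]*(s@s))
    R=np.array(c["R"]); return -R.T@np.array(c["t"]), R.T@np.array([s[0],s[1],1])
def plane(c,uv,z):
    o,d=ray(c,uv); return o+d*(z-o[2])/d[2]
def proj(c,X):
    f=210/np.tan(np.radians(c["vertical_fov"])/2)
    p=np.array(c["R"])@np.array(X)+np.array(c["t"]); s=p[:2]/p[2]; s=s*(1+c["k1"]*(s@s))
    return f*s+[c["cx"],c["cy"]]
E
python3 - <<'E'
from h import *
t=cv2.imread("pics/top0.png"); s=cv2.imread("pics/scene0.png")
def blob(im,x0,y0,x1,y1,th):
    m=(im[y0:y1,x0:x1].max(2)<th).astype(np.uint8)
    n,l,st,ce=cv2.connectedComponentsWithStats(m)
    return [(st[i,4],st[i,2:4].tolist(),(ce[i]+[x0,y0]).round(1)) for i in range(1,n) if st[i,4]>15]
ct,cs=get_calibration("top"),get_calibration("scene")
for im,c,boxes in((t,ct,[(180,232,210,262),(385,245,415,275)]),(s,cs,[(350,208,382,238),(165,148,190,170)])):
    for b in boxes:
        for th in(30,45):
            for a,wh,ce in blob(im,*b,th): print(b,th,a,wh,ce,plane(c,ce,.112).round(4))
A=cv2.resize(t[140:270,175:265],None,fx=4.4,fy=4.4,interpolation=cv2.INTER_CUBIC)
B=cv2.resize(t[150:280,325:415],None,fx=4.4,fy=4.4,interpolation=cv2.INTER_CUBIC)
cv2.imwrite("pics/crop1.png",np.hstack([A,B]))
E
```

```text
(180, 232, 210, 262) 30 103 [12, 12] [194.5 247.4] [0.5469 0.234  0.112 ]
(180, 232, 210, 262) 45 132 [14, 14] [194.5 247.4] [0.5469 0.234  0.112 ]
(385, 245, 415, 275) 30 113 [14, 13] [398.7 260.1] [ 0.5004 -0.3079  0.112 ]
(385, 245, 415, 275) 45 139 [15, 15] [398.7 260.1] [ 0.5004 -0.3079  0.112 ]
(350, 208, 382, 238) 45 101 [15, 13] [365.7 221.6] [0.5502 0.2362 0.112 ]
(165, 148, 190, 170) 45 95 [12, 9] [177.7 158.9] [ 0.5023 -0.3086  0.112 ]
```

View pics/crop1.png

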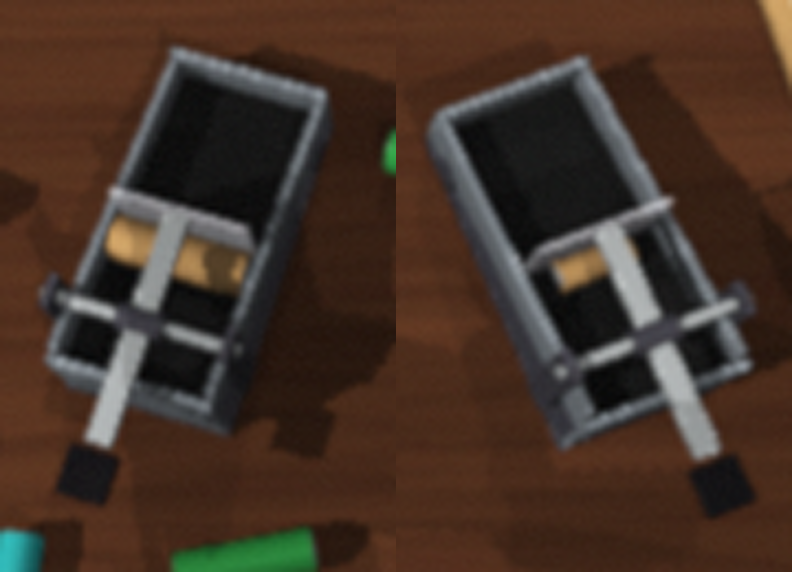

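The crop confirms it: left is the long thick roll (dispenser_a) and right is the short thin one. Top and scene agree on the left paddle to about 3 mm. Next I'll work out the heading and the first shift.

```bash
cat >> h.py <<'E'
def totool(target,yaw=None):
    o=get_obs(); q=np.array(o["eef_rot"]); R=Rn.from_quat(q[[1,2,3,0]])
    d=R.inv().apply(np.array(target)-o["eef_pos"])*100
    x=R.as_matrix()[:,0]; y0=np.arctan2(x[1],x[0])
    print("t",round(o["time_s"],2),"pos",o["eef_pos"].round(4),"F",o["wrist_force"].round(2),"yaw",round(y0,3),"shift cm",d.round(2))
    if yaw is not None: print("rotvec tool",(R.inv()*Rn.from_euler('z',yaw-y0)*R).as_rotvec().round(3))
E
python3 - <<'E'
from h import *
c=get_calibration("top")
cr=lambda x,y:(175+x/4.4-.5,140+y/4.4-.5)
P=plane(c,(194.5,247.4),.112)*.5+.5*np.array([.5502,.2362,.112])
hub=plane(c,cr(138,318),.117); lipm=plane(c,cr((175+327)/2,(50+93)/2),.052)
L=[plane(c,cr(*p),.06) for p in((175,50),(327,93))]
print(P,hub,lipm, np.linalg.norm((hub-P)[:2]),np.linalg.norm((lipm-P)[:2]))
for v in(hub-P,lipm-P): print("yaw",np.arctan2(v[1],v[0]))
w=L[0]-L[1]; print("lip w",np.linalg.norm(w),"yaw",np.arctan2(w[1],w[0])-np.pi/2)
yaw=np.arctan2(*(lipm-P)[[1,0]]); u=np.array([np.cos(yaw),np.sin(yaw),0])
T=P-u*.008; T[2]=.25
print(T,yaw); totool(T,yaw)
E
```

```text
[0.54852556 0.23510186 0.112     ] [0.6424268  0.20403847 0.117     ] [0.82512327 0.14143846 0.052     ] 0.09890590340768406 0.2920258972975704
yaw -0.3194770712095228
yaw -0.32650708336657036
lip w 0.10631774014031477 yaw -0.31191911708185804
[0.54094821 0.23766775 0.25      ] -0.32650708336657036
t 0.1 pos [ 0.1764 -0.5467  0.2205] F [0.35 0.85 0.25] yaw 0.312 shift cm [ 58.77 -63.48  -2.83]
rotvec tool [-0.     0.001  0.638]
```

The sizes check out: axle to paddle is 99 mm (100 given) and paddle to lip is 292 mm (about 291 given), with yaw ≈ -0.32. Moving above the paddle with the fingers shut.

Call:
apply_moves([
  [[3, -3.2, -3, 0, 0, 0.05, 0], [6, -6.5, -3, 0, 0, 0.1, 0], [9, -9.7, -3, 0, 0, 0.18, 0], [12, -13, -3, 0, 0, 0.26, 0], [15, -16.2, -3, 0, 0, 0.34, 0], [18, -19.5, -3, 0, 0, 0.4, 0], [21, -22.7, -3, 0, 0, 0.46, 0], [24, -26, -3, 0, 0, 0.52, 0]],
])

```text
time_s: 0.9
eef_pos: [0.3253, -0.2244, 0.2511]
eef_rot: [-0.0, 0.994, -0.105, 0.0]
wrist_force: [0.9, 0.4, -0.2]
opening: -0.002
```

```bash
python3 -c "
from h import *
totool([.541,.2375,.25],-.32)"
```

```text
t 0.9 pos [ 0.3253 -0.2244  0.2511] F [ 0.92  0.39 -0.23] yaw -0.211 shift cm [ 11.4  -49.69   0.12]
rotvec tool [-0.     0.     0.109]
```

Call:
apply_moves([
  [[1, -5, 0, 0, 0, 0.02, 0], [2, -9.8, 0, 0, 0, 0.04, 0], [3.4, -14.7, 0, 0, 0, 0.06, 0], [4.5, -19.6, 0, 0, 0, 0.08, 0], [5.6, -24.5, 0, 0, 0, 0.1, 0], [6.7, -29.4, 0, 0, 0, 0.11, 0], [7.9, -34.3, 0, 0, 0, 0.11, 0], [9, -39.2, 0, 0, 0, 0.11, 0]],
])

```text
time_s: 1.7
eef_pos: [0.4935, 0.1389, 0.251]
eef_rot: [0.0, 0.987, -0.158, -0.0]
wrist_force: [1.0, -0.8, 0.3]
opening: 0.001
```

```bash
python3 -c "
from h import *
totool([.541,.2375,.17],-.32)"
```

```text
t 1.7 pos [0.4935 0.1389 0.251 ] F [ 0.99 -0.84  0.3 ] yaw -0.318 shift cm [  1.43 -10.85   8.1 ]
rotvec tool [-0.    -0.     0.002]
```

Call:
apply_moves([
  [[0.7, -4.5, 0, 0, 0, 0, 0], [1.4, -9, 0, 0, 0, 0, 0], [1.4, -10.9, 2, 0, 0, 0, 0], [1.4, -10.9, 5, 0, 0, 0, 0], [1.4, -10.9, 8.1, 0, 0, 0, 0], [1.4, -10.9, 8.1, 0, 0, 0, 0]],
])

```text
time_s: 2.3
eef_pos: [0.5368, 0.2353, 0.1649]
eef_rot: [0.002, 0.987, -0.158, -0.005]
wrist_force: [-0.8, -0.2, -0.3]
opening: 0.005
```

```bash
python3 - <<'E'
from h import *
totool([.541,.2375,.135],-.32)
s=camera("scene");w=camera("wrist")
A=cv2.resize(s[150:340,260:400],None,fx=2.8,fy=2.8,interpolation=cv2.INTER_CUBIC)
B=cv2.resize(w,(400,300)); B=cv2.copyMakeBorder(B,0,A.shape[0]-300,0,0,cv2.BORDER_CONSTANT)
cv2.imwrite("pics/above.png",np.hstack([A,B])[:,:,::-1])
E
```

```text
t 2.3 pos [0.5368 0.2353 0.1649] F [-0.84 -0.21 -0.33] yaw -0.318 shift cm [ 0.36 -0.36  2.98]
rotvec tool [ 0.    -0.     0.002]
```

View pics/above.png

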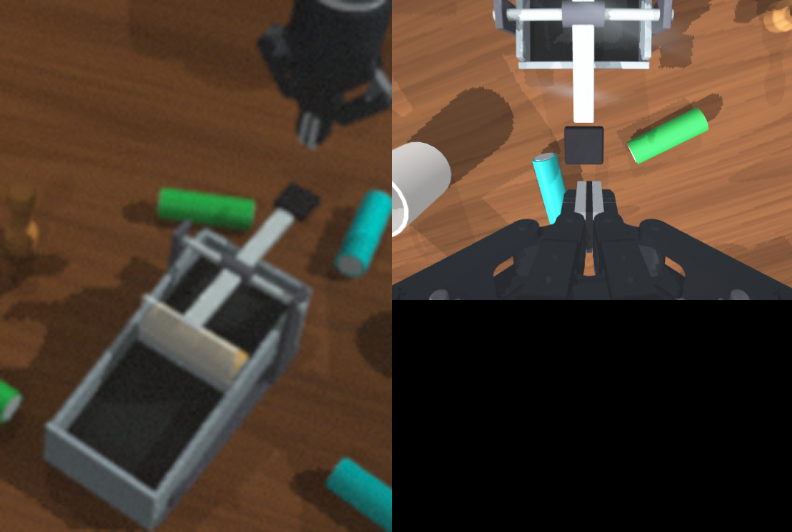

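The tips hang about 4 mm to the right of the paddle's centre line and behind it. Wrist crop: paddle at (584,145), fingers at (589,190). That matches the 3.6 mm residual, and the gate is shut. Now lowering to just above the paddle and letting it settle.

Call:
apply_moves([
  [[0.1, -0.2, 1, 0, 0, 0, 0], [0.1, -0.2, 2, 0, 0, 0, 0], [0.1, -0.2, 2.5, 0, 0, 0, 0], [0.1, -0.2, 2.5, 0, 0, 0, 0]],
])

```text
time_s: 2.8
eef_pos: [0.5416, 0.2371, 0.1444]
eef_rot: [0.0, 0.987, -0.159, -0.001]
wrist_force: [-0.1, 0.1, -0.1]
opening: -0.0
```

```bash
python3 - <<'E'
from h import *
totool([.541,.2375,.131],-.32)
w=camera("wrist");c=get_calibration("wrist");cv2.imwrite("pics/w2.png",w[:,:,::-1])
print("paddle pred",proj(c,[.5485,.2351,.112]),"tip",proj(c,get_obs()["eef_pos"]-[0,0,.019]))
x,y=map(int,proj(c,[.5485,.2351,.112]))
m=(w.max(2)<60).astype(np.uint8); m[y+28:]=0
n,l,st,ce=cv2.connectedComponentsWithStats(m)
for i in range(1,n):
    if st[i,4]>300 and np.linalg.norm(ce[i]-[x,y])<60: print(st[i],ce[i],plane(c,ce[i],.112))
cv2.imwrite("pics/w2.png",w[100:350,100:460,::-1])
E
```

```text
t 2.8 pos [0.5416 0.2371 0.1444] F [-0.11  0.13 -0.09] yaw -0.318 shift cm [-0.07 -0.02  1.34]
rotvec tool [ 0.    -0.     0.002]
paddle pred [276.70798729 224.21533191] tip [276.82066231 246.84884   ]
[244 192  60  57 393] [279.71755725 201.00508906] [0.56015466 0.2296321  0.112     ]
```

View pics/w2.png

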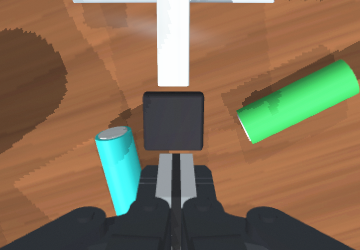

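The paddle centre is at (273,221) full-frame, against a prediction of (277,224). That is within 2 mm, and the fingers are centred. Pressing down gently now.

Call:
apply_moves([
  [[0, -0.1, 0.5, 0, 0, 0, 0], [0, -0.1, 1.0, 0, 0, 0, 0], [0, -0.1, 1.5, 0, 0, 0, 0], [0, -0.1, 2.0, 0, 0, 0, 0], [0, -0.1, 2.3, 0, 0, 0, 0], [0, -0.1, 2.3, 0, 0, 0, 0]],
])

```text
time_s: 3.45
eef_pos: [0.5421, 0.2382, 0.1215]
eef_rot: [0.0, 0.987, -0.158, -0.001]
wrist_force: [-0.5, 0.4, -0.2]
opening: 0.002
```

Call:
apply_moves([
  [[0, 0, 0.5, 0, 0, 0, 0], [0, 0, 1.0, 0, 0, 0, 0], [0, 0, 1.0, 0, 0, 0, 0]],
])

```text
time_s: 3.75
eef_pos: [0.5418, 0.2382, 0.1113]
eef_rot: [0.0, 0.987, -0.158, -0.001]
wrist_force: [-0.1, 0.6, 0.0]
opening: 0.002
```

```bash
python3 - <<'E'
from h import *
totool([.541,.2375,.089],-.32)
s=camera("scene");w=camera("wrist")
A=cv2.resize(s[180:340,270:400],None,fx=2.8,fy=2.8,interpolation=cv2.INTER_CUBIC)
B=w[80:350,90:470]; B=cv2.copyMakeBorder(B,0,A.shape[0]-270,0,0,cv2.BORDER_CONSTANT)
cv2.imwrite("pics/p1.png",np.hstack([A,B])[:,:,::-1])
E
```

```text
t 3.75 pos [0.5418 0.2382 0.1113] F [-0.07  0.62  0.02] yaw -0.318 shift cm [-0.06  0.09  2.23]
rotvec tool [ 0.    -0.     0.002]
```

View pics/p1.png

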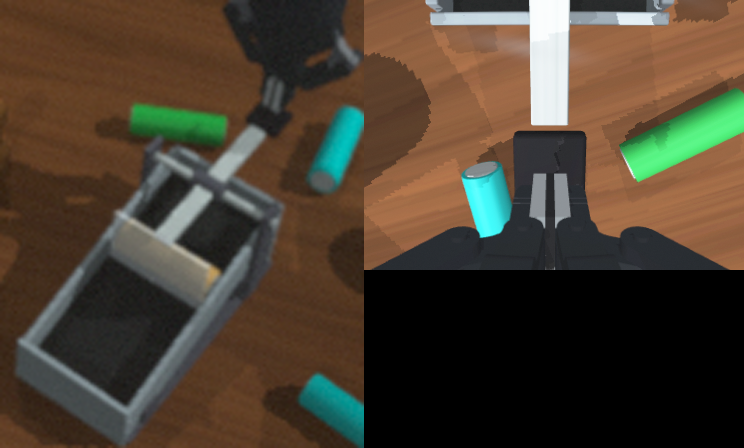

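The fingers overlap the paddle in the wrist view, but the force reads about 0. I'll project the known geometry to see whether the paddle has moved.

```bash
python3 - <<'E'
from h import *
c=get_calibration("wrist"); R=np.array(c["R"]); print("cam",-R.T@np.array(c["t"]),"axis",R[2])
u=np.array([np.cos(-.32),np.sin(-.32),0]); v=np.array([-u[1],u[0],0]); ax=np.array([.5485,.2351,.108])+.1*u
for th in(0,.1,.2,.3):
    r=lambda a,b:ax+u*(-a*np.cos(th)-b*np.sin(th))+np.array([0,0,1])*(-a*np.sin(th)+b*np.cos(th))
    print(th,[proj(c,r(a,4)+s*.016*v if 0 else r(a/1000,.004)+s*.016*v).round() for a in(84,116) for s in(1,-1)])
p=get_obs()["eef_pos"]
for h in(.010,.019):
  for f in (-.011,.011): print(h,f,proj(c,p-[0,0,h]+f*u).round())
w=camera("wrist"); cv2.imwrite("pics/w3.png",cv2.resize(cv2.convertScaleAbs(w[190:320,200:350],alpha=2.5,beta=20),None,fx=4,fy=4)[:,:,::-1])
E
```

```text
cam [0.61336894 0.21556845 0.26523905] axis [-0.27467884  0.09021591 -0.95729443]
0 [array([243., 215.]), array([317., 216.]), array([244., 282.]), array([314., 282.])]
0.1 [array([244., 210.]), array([315., 210.]), array([246., 270.]), array([312., 270.])]
0.2 [array([246., 202.]), array([313., 203.]), array([248., 257.]), array([310., 257.])]
0.3 [array([247., 194.]), array([312., 194.]), array([249., 244.]), array([308., 244.])]
0.01 -0.011 [277. 275.]
0.01 0.011 [277. 233.]
0.019 -0.011 [277. 267.]
0.019 0.011 [277. 226.]
```

View pics/w3.png

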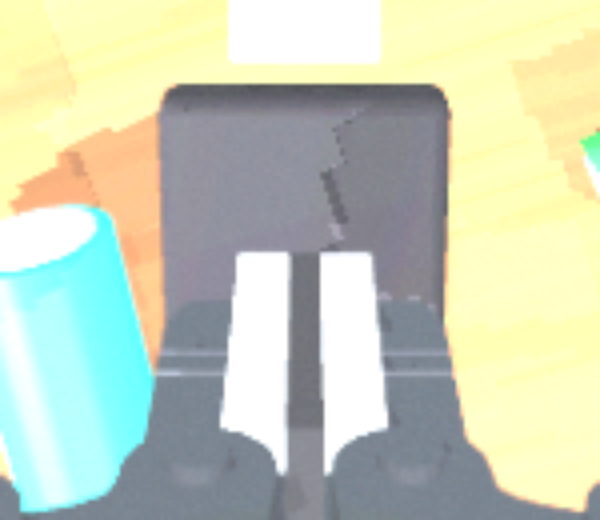

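The paddle is still at rest (front edge at row ~211-215, width 72 px), so the tips are still just above it. I'll keep going down gently and watch the force.

Call:
apply_moves([
  [[0, 0.1, 0.3, 0, 0, 0, 0], [0, 0.1, 0.6, 0, 0, 0, 0], [0, 0.1, 1, 0, 0, 0, 0], [0, 0.1, 1, 0, 0, 0, 0]],
])

```text
time_s: 4.3
eef_pos: [0.542, 0.2373, 0.1017]
eef_rot: [0.0, 0.987, -0.158, -0.0]
wrist_force: [-0.5, 0.3, -0.0]
opening: 0.002
```

```bash
python3 - <<'E'
from h import *
totool([.541,.2375,.08],-.32)
s=camera("scene");w=camera("wrist");s0=cv2.imread("pics/scene0.png")[:,:,::-1]
f=lambda s:cv2.resize(s[200:330,280:390],None,fx=2.2,fy=2.2,interpolation=cv2.INTER_CUBIC)
B=cv2.convertScaleAbs(w[150:350,180:380],alpha=1.8); A=[f(s0),f(s)]
B=cv2.copyMakeBorder(B,0,A[0].shape[0]-200,0,0,cv2.BORDER_CONSTANT)
cv2.imwrite("pics/p2.png",np.hstack(A+[B])[:,:,::-1])
E
```

```text
t 4.3 pos [0.542  0.2373 0.1017] F [-0.47  0.3  -0.01] yaw -0.318 shift cm [-0.1   0.01  2.17]
rotvec tool [ 0.    -0.     0.002]
```

View pics/p2.png

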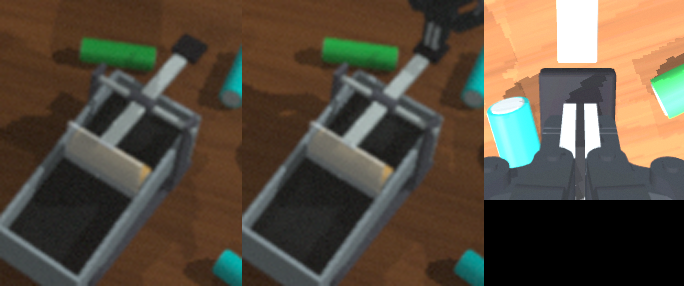

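```bash
python3 - <<'E'
from h import *
cs,cw=get_calibration("scene"),get_calibration("wrist")
def tri(a,b):
    (o,d),(p,e)=a,b; d=d/np.linalg.norm(d);e=e/np.linalg.norm(e)
    s=np.linalg.lstsq(np.c_[d,-e],p-o,rcond=None)[0]; x,y=o+s[0]*d,p+s[1]*e
    return ((x+y)/2).round(4),np.linalg.norm(x-y).round(4)
for sp in((365.5,223.6),(366,221)): print("tip",tri(ray(cs,sp),ray(cw,(277,253))))
print("paddle front edge mid, z=.112 wrist",plane(cw,(274,219),.112),"TCP z plane of tip px",plane(cw,(277,253),.112),plane(cw,(277,253),.083))
s=camera("scene");t=camera("top")
A=cv2.resize(s[190:250,330:400],None,fx=7,fy=7,interpolation=cv2.INTER_CUBIC);B=cv2.resize(t[220:280,170:225],None,fx=5,fy=7,interpolation=cv2.INTER_CUBIC)
cv2.imwrite("pics/p3.png",cv2.convertScaleAbs(np.hstack([A,B]),alpha=2)[:,:,::-1])
E
```

```text
tip (array([0.546 , 0.2363, 0.1   ]), np.float64(0.0008))
tip (array([0.5522, 0.2353, 0.1156]), np.float64(0.0031))
paddle front edge mid, z=.112 wrist [0.565927   0.23079965 0.112     ] TCP z plane of tip px [0.5513022  0.23431764 0.112     ] [0.5388016  0.23830569 0.083     ]
```

View pics/p3.png

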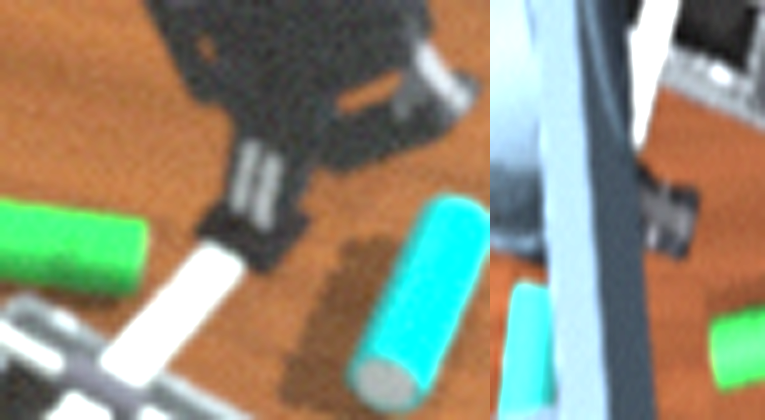

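The tip triangulates to z≈0.113, so it is only now reaching the paddle face. Continuing slowly on force.

Call:
apply_moves([
  [[0, 0, 0.3, 0, 0, 0, 0], [0, 0, 0.6, 0, 0, 0, 0], [0, 0, 0.8, 0, 0, 0, 0], [0, 0, 0.8, 0, 0, 0, 0]],
])

```text
time_s: 4.9
eef_pos: [0.5424, 0.2374, 0.0941]
eef_rot: [-0.0, 0.987, -0.158, 0.0]
wrist_force: [0.1, 0.0, 0.6]
opening: 0.002
```

```bash
cat >> h.py <<'E'
def edge():
    """wrist: implied front-edge row of paddle vs prediction for angles; scene change in gate zone"""
    w=camera("wrist").astype(int); c=get_calibration("wrist"); col=w[:,262:292].max(2).mean(1)
    g=np.diff(col); r=150+np.argmin(g[150:252])
    u=np.array([np.cos(-.32),np.sin(-.32),0]); ax=np.array([.5485,.2351,.108])+.1*u
    pr=[proj(c,ax+u*(-.084*np.cos(t)-.004*np.sin(t))+np.array([0,0,1])*(-.084*np.sin(t)+.004*np.cos(t)))[1].round(0) for t in(0,.1,.2,.3,.4,.5)]
    s=camera("scene").astype(int); s0=cv2.imread("pics/scene0.png")[:,:,::-1].astype(int)
    d=abs(s-s0).max(2)>30; print("row",r,"pred 0...5:",pr,"gate-zone changed px",d[235:320,280:365].sum(),"b zone",d[170:270,140:210].sum())
E
python3 -c "
from h import *
totool([.541,.2375,.08],-.32); edge()"
```

```text
t 4.9 pos [0.5424 0.2374 0.0941] F [0.07 0.02 0.55] yaw -0.318 shift cm [-0.14  0.03  1.41]
rotvec tool [-0.     0.     0.002]
row 218 pred 0...5: [np.float64(231.0), np.float64(223.0), np.float64(215.0), np.float64(205.0), np.float64(195.0), np.float64(184.0)] gate-zone changed px 287 b zone 659
```

The paddle has started to move (≈0.1 rad). Pressing further, creeping forward along the arc.

Call:
apply_moves([
  [[0, 0, 0.4, 0, 0, 0, 0], [0.1, 0, 0.8, 0, 0, 0, 0], [0.2, 0, 1.2, 0, 0, 0, 0], [0.3, 0, 1.5, 0, 0, 0, 0], [0.3, 0, 1.5, 0, 0, 0, 0]],
])

```text
time_s: 5.5
eef_pos: [0.5446, 0.2364, 0.0784]
eef_rot: [0.0, 0.987, -0.158, -0.001]
wrist_force: [-0.4, 0.7, 1.1]
opening: -0.004
```

```bash
python3 -c "
from h import *
totool([.541,.2375,.08],-.32); edge()"
```

```text
t 5.5 pos [0.5446 0.2364 0.0784] F [-0.45  0.71  1.06] yaw -0.318 shift cm [-0.37  0.01 -0.16]
rotvec tool [ 0.    -0.     0.002]
row 219 pred 0...5: [np.float64(255.0), np.float64(245.0), np.float64(234.0), np.float64(223.0), np.float64(211.0), np.float64(199.0)] gate-zone changed px 940 b zone 571
```

Call:
apply_moves([
  [[0.1, 0, 0.4, 0, 0, 0, 0], [0.2, 0, 0.8, 0, 0, 0, 0], [0.3, 0, 1.2, 0, 0, 0, 0], [0.3, 0, 1.2, 0, 0, 0, 0], [0.3, 0, 1.2, 0, 0, 0, 0], [0.3, 0, 1.2, 0, 0, 0, 0], [0.3, 0, 1.2, 0, 0, 0, 0], [0.3, 0, 1.2, 0, 0, 0, 0]],
])

```text
time_s: 6.4
eef_pos: [0.5483, 0.2355, 0.0676]
eef_rot: [-0.0, 0.987, -0.158, 0.0]
wrist_force: [0.9, -1.2, 3.4]
opening: 0.001
```

```bash
python3 - <<'E'
from h import *
totool([.541,.2375,.08],-.32); edge()
s=camera("scene"); cv2.imwrite("pics/p4.png",cv2.resize(s[190:345,260:400],None,fx=3.8,fy=3.8,interpolation=cv2.INTER_CUBIC)[:,:,::-1])
E
```

```text
t 6.4 pos [0.5483 0.2355 0.0676] F [ 0.9  -1.19  3.39] yaw -0.318 shift cm [-0.75  0.03 -1.24]
rotvec tool [-0.     0.     0.002]
row 223 pred 0...5: [np.float64(278.0), np.float64(267.0), np.float64(254.0), np.float64(241.0), np.float64(228.0), np.float64(214.0)] gate-zone changed px 1169 b zone 496
```

View pics/p4.png

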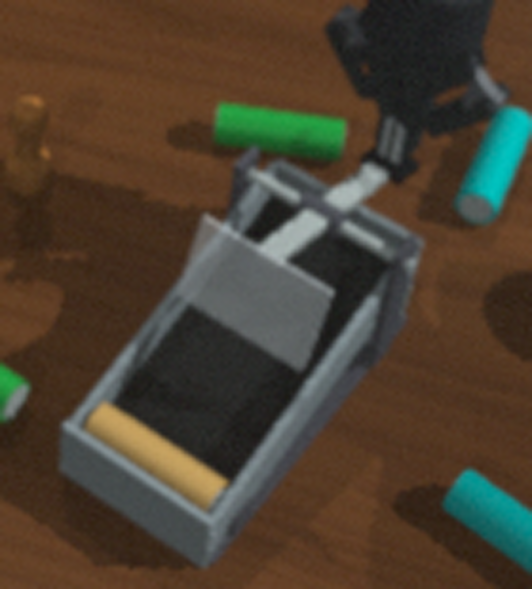

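The gate is up and the roll lies against the front lip at about (155,453) in the crop. Holding briefly, then releasing smoothly.

Call:
apply_moves([
  [[0, 0, 0, 0, 0, 0, 0], [0, 0, 0, 0, 0, 0, 0], [0, 0, 0, 0, 0, 0, 0], [0, 0, -0.7, 0, 0, 0, 0], [-0.2, 0, -1.4, 0, 0, 0, 0], [-0.3, 0, -2.1, 0, 0, 0, 0], [-0.5, 0, -2.8, 0, 0, 0, 0], [-0.6, 0, -3.5, 0, 0, 0, 0]],
])

```text
time_s: 7.35
eef_pos: [0.5427, 0.2373, 0.1033]
eef_rot: [-0.0, 0.987, -0.158, 0.001]
wrist_force: [0.4, -0.7, 1.0]
opening: 0.0
```

Call:
apply_moves([
  [[0, 0, -0.7, 0, 0, 0, 0], [0, 0, -1.4, 0, 0, 0, 0], [0, 0, -2.5, 0, 0, 0, 0], [0, 0, -5, 0, 0, 0, 0], [-1, 0, -9, 0, 0, 0, 0], [-4, 0, -13, 0, 0, 0, 0], [-8, 0, -14, 0, 0, 0, 0], [-8, 0, -14, 0, 0, 0, 0]],
])

```text
time_s: 8.15
eef_pos: [0.4641, 0.2642, 0.2456]
eef_rot: [-0.001, 0.988, -0.157, 0.001]
wrist_force: [0.4, 0.0, -0.3]
opening: 0.006
```

```bash
python3 - <<'E'
from h import *
totool([.541,.2375,.08],-.32)
s=camera("scene"); t=camera("top")
ct,cs=get_calibration("top"),get_calibration("scene")
u=np.array([np.cos(-.32),np.sin(-.32),0]); O=np.array([.5485,.2351,0])+.16*u
print("origin",O)
R=O+.111*u; R[2]=.040
print("expected roll px scene",proj(cs,R),"top",proj(ct,R))
for im,c,b in((s,cs,(275,285,330,330)),(t,ct,(200,145,255,190))):
    a=im[b[1]:b[3],b[0]:b[2]].astype(int); m=((a[:,:,0]-a[:,:,2]>55)&(a[:,:,0]>130)).astype(np.uint8)
    n,l,st,ce=cv2.connectedComponentsWithStats(m)
    if n>1:
        i=1+np.argmax(st[1:,4]); px=ce[i]+b[:2]; X=plane(c,px,.045); print(st[i],px,"along chute",(X-O)@u,"across",(X-O)@[-u[1],u[0],0])
A=cv2.resize(s[130:345,140:400],None,fx=2.8,fy=2.8,interpolation=cv2.INTER_CUBIC)
cv2.imwrite("pics/end.png",A[:,:,::-1])
E
```

```text
t 8.15 pos [0.4641 0.2642 0.2456] F [ 0.41  0.01 -0.26] yaw -0.316 shift cm [ 8.1   0.2  16.58]
rotvec tool [-0.     0.     0.004]
origin [0.70037767 0.18476935 0.        ]
expected roll px scene [300.09849228 310.45587658] top [229.129825 163.419497]
[  8  11  37  27 326] [300.63496933 308.83435583] along chute 0.10943058092594445 across 2.0620167395682394e-05
[ 14  10  31  17 281] [228.60142349 162.99644128] along chute 0.11028117870379593 across 0.0008259696340339872
```

View pics/end.png

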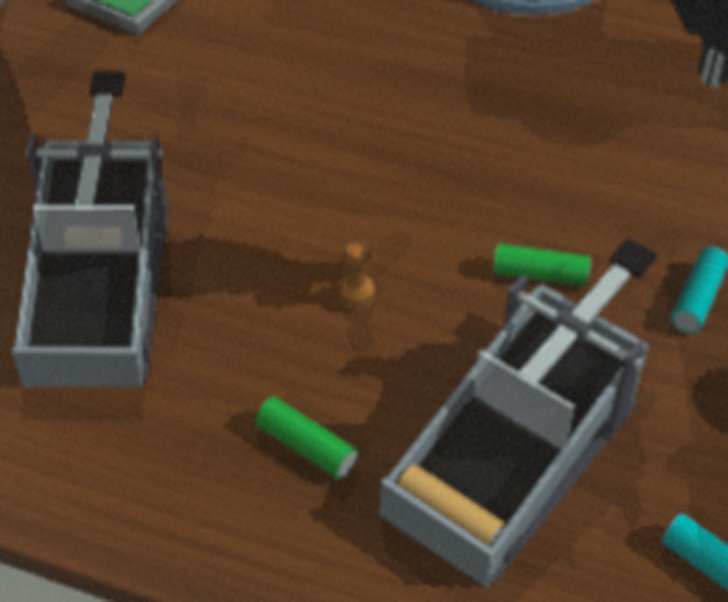

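The thick roll lies at the lip (≈110 mm along the chute, 111 expected). The left gate is shut with its paddle back up, the thin roll is still behind its shut gate, and the stamp is standing. The hand is clear, so I'm handing in.

```bash
python3 -c "
from bench import *
print(hand_in())"
```

```text
the job is handed in; nothing more can be done
None
```

The thick roll is out against the front lip of dispenser_a, the left one. Its gate is shut again, and I handed the job in with the hand clear, at about 8 s of the 32 s allowed.

I pressed dispenser_a's paddle with shut fingertips to about 0.43 rad. I kept it down until the roll lay at the lip, then let it rise and backed away.

**Final checks:**
- **Thick roll:** it measured 109–110 mm ahead of the dispenser's origin in both cameras, against 111 mm expected.
- **Other dispenser:** in the last picture its gate is shut and the thin roll is still behind it.
- **Bystanders:** the stamp is standing. The mug and flask were outside that picture, so I did not re-check them, but the arm went nowhere near them.
- **Forces:** the highest reading I saw was about 3.7 N.

**One disagreement:** the fingertips met the paddle about 15–20 mm lower than the stated 19 mm tip offset implied. I therefore set the press depth from the force and camera readings instead of the computed height.

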